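# Draw a filter cell's plate stack into line with two drift pins

## Robot

A 7-joint arm with a two-finger parallel gripper is mounted at the origin on a cart in front of the work surface, level with it; the furniture and walls round the work are solid. World frame = base frame: x ahead of the robot, y to its left, z up, the work surface at z = 0. Lengths are in m, angles in rad, forces in N, time in s.
With the tool pointing down it reaches from about 0.4 to 0.875 m from the base axis. Payload 19.3 kg.
Tool frame: the origin (TCP) lies midway between the tips of the shut fingers; the grasp point (between the pads) lies 19 mm behind it; x points along the fingers, y is the direction in which the jaws open and shut, and the axes are right-handed (so a half turn about x gives the same grasp; the last joint's range is limited). The gripper opens to 85 mm and grips with 20 to 120 N. Pads are 22 mm wide; open, the fingers measure 114 mm over their backs; the gripper's body (76 mm by 85 mm) begins 54 mm behind the grasp point. The pads swing forward as they close: fully open they stand 13 mm farther back than shut.
Start: joints at [1.178, 0.521, -0.036, 1.599, 0.021, 1.021, -0.113], TCP at [0.198, -0.593, 0.2] pointing down, gripper open.
Joint ranges: [-2.91, 2.91], [-0.3, 2.13], [-1.5, 1.42], [0.17, 2.43], [-1.26, 4.41], [0.16, 1.93], [-2.52, 2.52]. Speed limits (rad/s): [1.89, 1.89, 2.39, 2.39, 3.01, 3.01, 3.01].

## Interface

Orientations are given as [roll, pitch, yaw] about the fixed x, y, z axes, in that order (R = Rz(yaw) Ry(pitch) Rx(roll)).
In Python, from workcell import bot gives the robot as it stands. The module is installed in compiled form; this text tells all that it offers.
- The arm moves only by the tool servo_tool, never from a script. Its argument "targets" is a list of rows, each an object of numbers: "x", "y", "z": the shift along the tool's x, y, z as a fraction of full scale; "wx", "wy", "wz": the turn, a rotation vector about the tool's x, y, z as a fraction of full scale. A call has 1 to 12 rows; each row is the pose to reach, as a shift and turn from the pose measured when the call began, along the tool's axes at that moment, turning the shorter way round; what a row does not reach only later rows make up. Full scale, the value 1, is 40 cm for a shift and 360 degrees for a turn. A row lasts 1/8 s, in which the tool goes at most 62.5 mm and 10.7 degrees, less where a joint would pass 70% of its speed; a pose out of reach is approached as far as the arm can. A call with a number of a shift or a turn outside -1 to 1 is refused whole. A call with a gripper value outside its range is refused whole. "grip" is the gripper command: -1 is shut, 1 is fully open, values between are in proportion, set as the call begins (left out, the last holds). The fingers move at their own pace and stop on an object; "squeeze" is the grip in N (left out, the last holds). Time passes only in rows, so rows that repeat a pose let the fingers close. It gives the time, the measured TCP pose, the force and the opening at its end, in the units of the state.
- bot.observe(): the state, without advancing time (a new reading comes with each control period).
- bot.grab_frame(name): name is "side" or "top" or "wrist"; returns (picture, depth): 400x640x3 uint8, red, green, blue; 400x640 float32, m along the optical axis (not along the pixel's ray), 0 where there is no reading.
- bot.get_calibration(name): a dict with "intrinsics" (3x3 intrinsics, pixels), "R" (3x3) and "t" (3): a world point X has camera coordinates R X + t. Camera axes: x right, y down, z forward; pixel columns grow to the right and rows downward; lengths in m; the calibration is good to about 2 mm. A picture is of the moment at which its call begins: read the wrist's pose just before it. get_calibration takes no time and is no camera call; for the wrist camera it gives the pose at the moment of the call.
- bot.job_done(): hands the job in, once; it reports no verdict.
Trained networks look in the newest picture that a camera, given by its name, has taken for a name from the list of things; names that differ only in an ending like _2 or _b are one class to them, and where a whole thing is asked for, a point or a joint stands for the part that bears it (a point fixed in the world has none). Each returns a list of dicts, best first, with "confidence" (0 to 1); they miss things now and then, are a little off and sometimes report something else, mostly with a low value. They report only what shows in the picture. A call takes as long as a camera call. They do not tell look-alikes from the thing itself.
- bot.trace(camera, target): "mask" (400x640 bool, what is visible of it) and "pixel" ([column, row] in pixels, amid what is visible of it).
The state is a dict: "clock": time; "qpos": joint angles; "qd": joint speeds; "joint_efforts": joint torques, N m; "position": TCP position; "tool_rot": TCP orientation; "force": force on the tool from outside, world axes, zero at the start; "moment": the same for the moment, N m; "grip_width": finger opening in m.
Only numpy, scipy, OpenCV 4.12 (cv2) and the standard library are available. Lean on these libraries where they do the work, as an engineer would, in place of code of your own. Each camera call takes 0.05 s, during which the arm holds its last target. There are 200 camera calls.

## Task

The green spacer and the aluminium cover of the filter test cell have slipped sideways on its dark base. Take the two tapered drift pins from the blue rack and drive one down through each stack of holes, cover, spacer and base, until its collar sits flush on the cover, so that the tapers pull both plates into line with the base. Leave both pins standing fully home and the beakers and the petri dish undisturbed.

Things in the scene. Friction and masses are not known exactly. Their poses are not given: they have to be found in the camera images.
- base_hole_left (a point): fixed dark steel base, a plate 130 (x) x 230 (y) x 12 mm on 60 mm end feet, open underneath, top 72 mm above the worktop; two through holes 26 mm in diameter, 120 mm apart along its y. This point: centre of the left (+y) hole at the base's top face; axes along its sides, z up. Cover's top face is 20 mm above it; a pin fully home has its grip centre 50 mm above it
- base_hole_right (a point): centre of the right (-y) hole of the same base, at its top face; axes as for the left one
- spacer_hole_left (a point): loose green plastic spacer plate, 94 (x) x 180 (y) x 10 mm, about 0.22 kg, lying on the base and sliding easily; two through holes 26 mm in diameter, 120 mm apart along its y. This point: centre of its left (+y) hole at its top face, z up. It starts up to about 8 mm off the base's hole
- spacer_hole_right (a point): centre of the right (-y) hole of the green spacer plate, at its top face
- cover_hole_left (a point): loose aluminium cover plate, 94 x 180 x 10 mm, about 0.4 kg, lying on the spacer and sliding easily; holes as in the spacer; a round steel port boss 20 mm high stands at its centre. This point: centre of its left (+y) hole at its top face, z up. It starts up to about 8 mm off the base's hole
- cover_hole_right (a point): centre of the right (-y) hole of the aluminium cover plate, at its top face
- pin_1_grip (a point): steel drift pin, 136 mm long, 0.3 kg, hanging point down in the rack. From below: taper 50 mm long from a blunt 6 mm tip to 24 mm diameter; straight 24 mm shank, 34 mm long; collar 40 mm in diameter, 8 mm thick; orange round grip 30 mm in diameter, 44 mm tall. This point: on the axis at mid-grip, 22 mm below the top, 30 mm above the collar's underside, 114 mm above the tip; z up along the pin
- pin_2_grip (a point): second drift pin, the same in every way as the first (either may go in either hole); this point is the middle of its orange grip
- rack_top (a point): blue fixed pin rack, 70 (x) x 170 (y) mm, top 95 mm above the worktop; the pins hang by their collars in two 27 mm holes, 50 mm either side of the centre along its y. This point is the middle of its top face; y runs along the rack
- beaker_a: empty plastic beaker, 80 x 92 x 98 mm, a bystander behind the work; origin at the centre of its underside
- beaker_b: second empty plastic beaker of the same kind, a bystander behind the work; origin at the centre of its underside
- petri: empty petri dish, 89 mm across and 13 mm high, lying in the white tray on the right, a bystander; origin at the centre of its underside
There are look-alikes about, which are no part of the job. Leave any red look-alike of the part that bears pin_2_grip alone.

How it is judged:
By the outcome, as a careful person would: the job done as asked, in the order asked, and still so for the second after the job is handed in, with the robot touching nothing.
It also fails if it takes over 64 s, if anything falls off the work surface, if the arm or the gripper's body presses on something with over 40 N, if the wrist force passes 120 N, or if a joint passes its speed limit or range.

## Working session

There is one attempt and no reset: what is moved stays moved. The work goes in short steps, Python scripts to look and compute and a tool call to move; the robot and the scene stay as the last step left them, time stands still between calls to the robot, and variables do not carry over. Pictures are saved under pics/ and viewed, on a budget of 10 in all, crops included, one or two more only if the job needs it, and the job is handed in when it is done.

Besides the shell and the picture viewer there is one more tool, called after "Request:" as name(argument=value, ...), one argument or row to a line, values as JSON. servo_tool: Moves the arm, as the interface text tells. Shift numbers are shares of 40 cm and turn numbers shares of 360 degrees, none past 1 either way. Its arguments: {"type":"object","properties":{"targets":{"type":"array"},"grip":{"type":"number"},"squeeze":{"type":"number"}},"required":["targets"]}

```bash
mkdir -p pics; cat > h.py <<'E'
import numpy as np, cv2
from workcell import bot
def grab(n):
    c=bot.get_calibration(n); p,d=bot.grab_frame(n); return p,d,c
def world(c,u,v,z):
    K,R,t=map(np.array,(c["intrinsics"],c["R"],c["t"]))
    return R.T@(np.linalg.solve(K,[u,v,1])*z-t)
def onplane(c,u,v,Z):
    K,R,t=map(np.array,(c["intrinsics"],c["R"],c["t"]))
    o=-R.T@t; r=R.T@np.linalg.solve(K,[u,v,1]); return o+r*(Z-o[2])/r[2]
def proj(c,X):
    K,R,t=map(np.array,(c["intrinsics"],c["R"],c["t"])); q=K@(R@np.array(X)+t); return q[:2]/q[2]
E
python3 - <<'E'
from h import *
s=bot.observe(); print({k:np.round(v,3) for k,v in s.items()})
for n in("top","side"):
    p,d,c=grab(n); cv2.imwrite(f"pics/{n}0.png",p[...,::-1]); np.savez(f"{n}0.npz",p=p,d=d,K=c["intrinsics"],R=c["R"],t=c["t"])
    print(n,"cam at",np.round(-np.array(c["R"]).T@np.array(c["t"]),3))
    for t in("pin_2_grip","rack_top","base_hole_left","cover_hole_left","cover_hole_right","spacer_hole_left"):
        for r in bot.trace(n,t)[:4]:
            u,v=r["pixel"]; z=d[int(v),int(u)]
            print(t,round(r["confidence"],2),np.round([u,v]),r["mask"].sum(),np.round(world(c,u,v,z),3))
E
```

```text
{'clock': np.float64(0.0), 'qpos': array([ 1.178,  0.522, -0.036,  1.6  ,  0.021,  1.021, -0.113]), 'qd': array([0.   , 0.   , 0.   , 0.002, 0.001, 0.   , 0.001]), 'joint_efforts': array([-1.0000e-03, -9.2711e+01,  1.9800e+00, -3.6994e+01,  1.8000e-02,
        8.0000e-03,  0.0000e+00]), 'position': array([ 0.198, -0.592,  0.199]), 'tool_rot': array([-1.497,  1.57 ,  1.968]), 'force': array([-0.337, -0.069, -0.401]), 'moment': array([-0.019, -0.041,  0.002]), 'grip_width': np.float64(0.085)}
top cam at [ 0.282 -0.071  1.343]
pin_2_grip 0.72 [197. 265.] 206 [0.362 0.242 0.136]
pin_2_grip 0.48 [235. 197.] 193 [0.537 0.149 0.135]
pin_2_grip 0.47 [226. 229.] 220 [0.45  0.171 0.146]
pin_2_grip 0.46 [205. 190.] 218 [0.555 0.23  0.132]
rack_top 0.79 [208. 228.] 1483 [0.461 0.227 0.095]
base_hole_left 0.8 [307. 239.] 1419 [ 0.432 -0.033  0.072]
cover_hole_left 0.69 [304. 218.] 2193 [ 0.482 -0.029  0.113]
cover_hole_right 0.84 [303. 218.] 2299 [ 0.482 -0.026  0.11 ]
cover_hole_right 0.16 [307. 144.] 754 [ 0.722 -0.033  0.003]
spacer_hole_left 0.53 [188. 230.] 200 [0.451 0.267 0.145]
side cam at [ 0.499 -1.427  0.992]
pin_2_grip 0.71 [271. 167.] 153 [0.363 0.222 0.098]
pin_2_grip 0.69 [295. 170.] 131 [0.457 0.166 0.108]
pin_2_grip 0.58 [319. 173.] 185 [0.546 0.133 0.111]
rack_top 0.79 [296. 176.] 461 [0.461 0.152 0.094]
rack_top 0.52 [294. 169.] 132 [0.453 0.165 0.114]
base_hole_left 0.98 [300. 226.] 936 [ 0.472 -0.141  0.069]
cover_hole_left 0.94 [305. 203.] 847 [ 0.491 -0.051  0.101]
cover_hole_right 0.68 [302. 202.] 847 [ 0.479 -0.035  0.096]
```

```bash
python3 - <<'E'
import cv2
a=cv2.imread("pics/top0.png"); cv2.imwrite("pics/top0c.png",cv2.resize(a[130:300,150:420],None,fx=2.9,fy=2.9,interpolation=cv2.INTER_CUBIC))
E
```

```text
(no output)
```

View pics/top0.png

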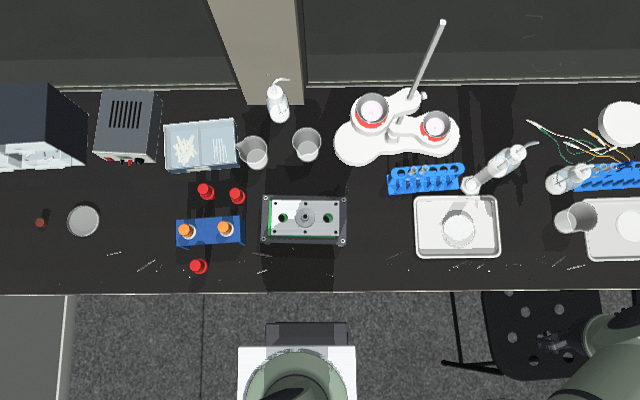

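View pics/top0c.png

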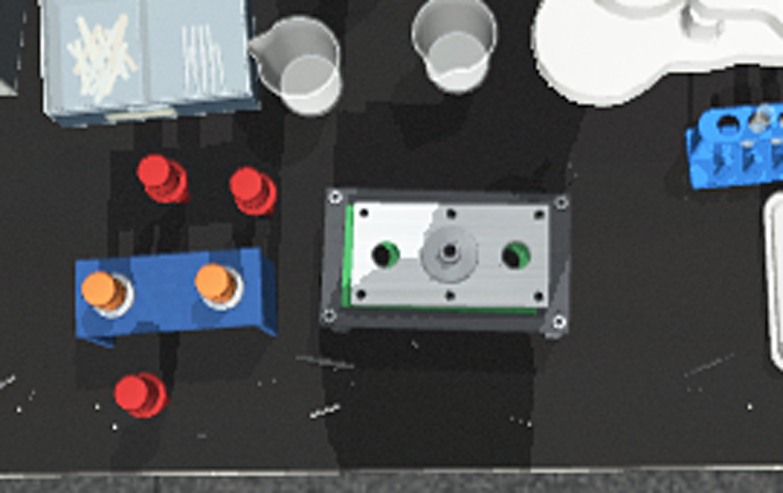

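View pics/side0.png

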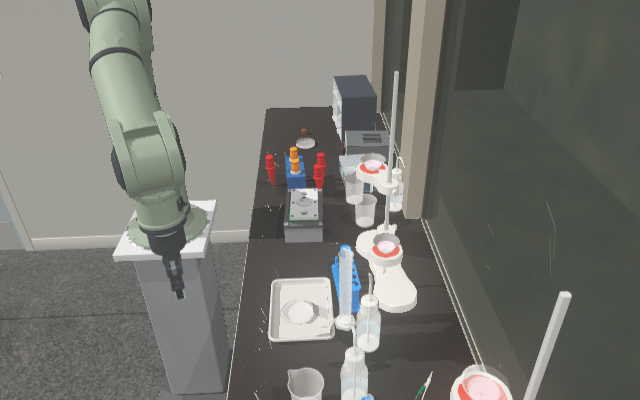

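In the top view, the possible pins are orange at (187,230) and (226,229), hanging in the blue rack, and red at (205,190), (237,195) and (197,266). I choose the two orange ones. The cell is centred near (305,218), and the petri dish is in the tray at (458,230). Next I'll check the tool axes and work out a move for a wrist view.

```bash
cat >> h.py <<'E'
from scipy.spatial.transform import Rotation as Ro
def RT(s): return Ro.from_euler("xyz",s["tool_rot"]).as_matrix()
def down(yaw):  # tool x down, tool y (jaw) at yaw in the world
    y=np.array([np.cos(yaw),np.sin(yaw),0]); x=np.array([0,0,-1.]); return np.c_[x,y,np.cross(x,y)]
def go(P,yaw=None,s=None):
    s=s or bot.observe(); R=RT(s); d=R.T@(np.array(P)-s["position"])/.4
    w=np.zeros(3) if yaw is None else Ro.from_matrix(R.T@down(yaw)).as_rotvec()/2/np.pi
    print("go",P,yaw,"xyz",np.round(d,4),"w",np.round(w,4))
E
python3 - <<'E'
from h import *
s=bot.observe(); R=RT(s); print(R.round(3)); c=bot.get_calibration("wrist")
cp=-np.array(c["R"]).T@np.array(c["t"]); print("cam in tool",(R.T@(cp-s["position"])).round(3),"cam axes in tool",(R.T@np.array(c["R"]).T).round(3),np.round(c["intrinsics"],1))
y=np.arctan2(R[1,1],R[0,1]);print("jaw yaw",y)
for yaw in (0.03,np.pi+.03): go([.47,-.03,.36],yaw)
E
```

```text
[[-0.     0.317 -0.948]
 [ 0.    -0.948 -0.317]
 [-1.    -0.    -0.   ]]
cam in tool [-0.175  0.001 -0.077] cam axes in tool [[ 0.001 -0.298  0.955]
 [ 1.     0.    -0.001]
 [ 0.     0.955  0.298]] [[291.9   0.  320.9]
 [  0.  291.9 207.7]
 [  0.    0.    1. ]]
jaw yaw -1.2480273800112396
go [0.47, -0.03, 0.36] 0.03 xyz [-0.4007 -1.1186 -1.0905] w [-0.2034 -0.      0.    ]
go [0.47, -0.03, 0.36] 3.171592653589793 xyz [-0.4007 -1.1186 -1.0905] w [0.2966 0.     0.    ]
```

```bash
python3 - <<'E'
from h import *
go([.35,-.30,.33],-.65)
E
```

```text
go [0.35, -0.3, 0.33] -0.65 xyz [-0.3258 -0.5737 -0.5919] w [-0.0952 -0.      0.    ]
```

Request:
servo_tool(
  targets=[
    {"x": -0.15, "y": -0.15, "z": -0.15, "wx": -0.03},
    {"x": -0.33, "y": -0.57, "z": -0.59, "wx": -0.095},
    {"x": -0.33, "y": -0.57, "z": -0.59, "wx": -0.095},
    {"x": -0.33, "y": -0.57, "z": -0.59, "wx": -0.095},
    {"x": -0.33, "y": -0.57, "z": -0.59, "wx": -0.095},
    {"x": -0.33, "y": -0.57, "z": -0.59, "wx": -0.095},
    {"x": -0.33, "y": -0.57, "z": -0.59, "wx": -0.095},
  ],
  grip=0.3,
)

```text
$.targets[0]: bad value
```

```bash
python3 - <<'E'
from h import *
s=bot.observe(); print(s["clock"],s["position"],s["qpos"].round(2),s["grip_width"]); go([.48,.03,.26],0.03)
E
```

```text
0.7 [ 0.19823642 -0.59271313  0.1996916 ] [ 1.18  0.52 -0.04  1.6   0.02  1.02 -0.11] 0.08565190553828829
go [0.48, 0.03, 0.26] 0.03 xyz [-0.1507 -1.253  -1.1618] w [-0.2034 -0.      0.    ]
```

Request:
servo_tool(
  targets=[
    {"x": -0.15, "y": -0.15, "z": -0.15, "wx": -0.03, "wy": 0, "wz": 0},
    {"x": -0.33, "y": -0.57, "z": -0.59, "wx": -0.095, "wy": 0, "wz": 0},
    {"x": -0.33, "y": -0.57, "z": -0.59, "wx": -0.095, "wy": 0, "wz": 0},
    {"x": -0.33, "y": -0.57, "z": -0.59, "wx": -0.095, "wy": 0, "wz": 0},
    {"x": -0.33, "y": -0.57, "z": -0.59, "wx": -0.095, "wy": 0, "wz": 0},
    {"x": -0.33, "y": -0.57, "z": -0.59, "wx": -0.095, "wy": 0, "wz": 0},
    {"x": -0.33, "y": -0.57, "z": -0.59, "wx": -0.095, "wy": 0, "wz": 0},
  ],
  grip=0.3,
)

```text
clock: 1.58
position: [0.3515, -0.2995, 0.3331]
tool_rot: [1.657, 1.568, -0.56]
force: [0.1, -0.4, -0.4]
grip_width: 0.0557
```

```bash
python3 - <<'E'
from h import *
s=bot.observe(); print(s["clock"],s["position"],s["qpos"].round(2),s["grip_width"]); go([.48,.03,.26],0.03)
E
```

```text
1.575 [ 0.35151032 -0.29945891  0.33306281] [ 0.87  0.14 -0.32  1.81  0.05  1.2  -0.12] 0.055705917816533286
go [0.48, 0.03, 0.26] 0.03 xyz [ 0.1822 -0.2405 -0.8508] w [-1.077e-01  1.000e-04 -4.000e-04]
```

Request:
servo_tool(
  targets=[
    {"x": 0.18, "y": -0.24, "z": -0.85, "wx": -0.108, "wy": 0, "wz": 0},
    {"x": 0.18, "y": -0.24, "z": -0.85, "wx": -0.108, "wy": 0, "wz": 0},
    {"x": 0.18, "y": -0.24, "z": -0.85, "wx": -0.108, "wy": 0, "wz": 0},
    {"x": 0.18, "y": -0.24, "z": -0.85, "wx": -0.108, "wy": 0, "wz": 0},
    {"x": 0.18, "y": -0.24, "z": -0.85, "wx": -0.108, "wy": 0, "wz": 0},
    {"x": 0.18, "y": -0.24, "z": -0.85, "wx": -0.108, "wy": 0, "wz": 0},
    {"x": 0.18, "y": -0.24, "z": -0.85, "wx": -0.108, "wy": 0, "wz": 0},
    {"x": 0.18, "y": -0.24, "z": -0.85, "wx": -0.108, "wy": 0, "wz": 0},
  ],
)

```text
clock: 2.58
position: [0.4798, 0.0287, 0.2606]
tool_rot: [0.684, 1.569, -0.856]
force: [-0.6, -0.7, 0.4]
grip_width: 0.0559
```

```bash
cat >> h.py <<'E'
def save(name):
    p,d,c=grab("wrist"); cv2.imwrite(f"pics/{name}.png",p[...,::-1]); np.savez(name+".npz",p=p,d=d,K=c["intrinsics"],R=c["R"],t=c["t"]); return p,d,c
def load(name):
    z=np.load(name+".npz"); return z["p"],z["d"],dict(intrinsics=z["K"],R=z["R"],t=z["t"])
E
python3 - <<'E'
from h import *
s=bot.observe(); print(s["clock"],s["position"],s["qpos"].round(2),s["qd"].round(3)); p,d,c=save("w1")
for t in ("base_hole_left","cover_hole_left","spacer_hole_left"):
  for r in bot.trace("wrist",t)[:3]: 
    m=r["mask"]; v,u=np.nonzero(m); print(t,r["confidence"],r["pixel"],m.sum(),u.min(),u.max(),v.min(),v.max())
E
```

```text
2.575 [0.47982308 0.02866172 0.260627  ] [ 0.36  0.27 -0.66  1.87  0.19  1.06 -0.35] [ 0.02  -0.014  0.005  0.002  0.     0.     0.   ]
cover_hole_left 0.7 [326.1, 219.3] 9666 287 369 153 291
spacer_hole_left 0.6 [324.1, 152.2] 1048 285 368 144 276
```

View pics/w1.png

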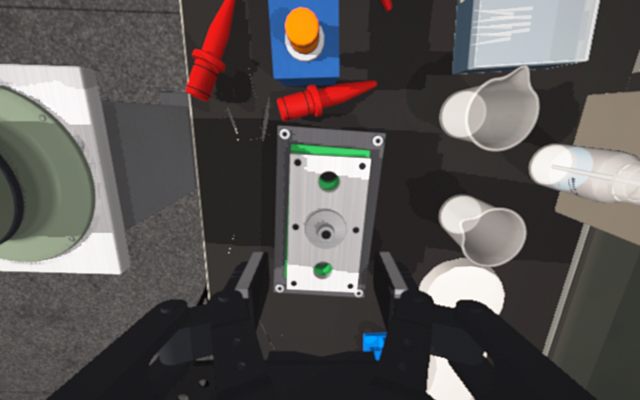

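```bash
python3 - <<'E'
from h import *
p,d,c=grab("top"); a=cv2.resize(p[150:310,150:360],None,fx=3,fy=3,interpolation=cv2.INTER_CUBIC); cv2.imwrite("pics/top1.png",a[...,::-1])
p,d,c=load("w1"); q=p[110:310,260:400]; cv2.imwrite("pics/w1c.png",cv2.resize(q,None,fx=4,fy=3,interpolation=cv2.INTER_CUBIC)[...,::-1]) if 0 else None
b=cv2.resize(q,None,fx=2.4,fy=2.4,interpolation=cv2.INTER_CUBIC); print(a.shape,b.shape)
out=np.zeros((480,630+b.shape[1],3),np.uint8); out[:,:630]=a; out[:b.shape[0],630:]=b; out=out[:,:966]
cv2.imwrite("pics/mix1.png",cv2.resize(out,None,fx=.82,fy=.82,interpolation=cv2.INTER_AREA)[...,::-1])
E
```

```text
(480, 630, 3) (480, 336, 3)
```

View pics/mix1.png

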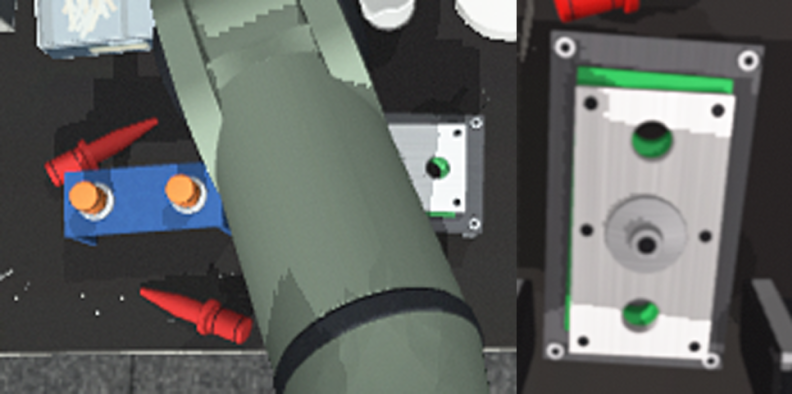

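The red look-alikes, balanced on their tips, have toppled on their own; the arm was nowhere near them. The orange pins still hang in the rack. The wrist crop shows the four base screws, at about (285,134), (378,141), (280,288) and (359,293) in the full picture. Next I'll measure the base.

```bash
cat >> h.py <<'E'
def bright(p,u,v,r=5):
    u,v=int(round(u)),int(round(v)); g=p[v-r:v+r+1,u-r:u+r+1].astype(float).mean(2); w=np.clip(g-np.percentile(g,60),0,None); w/=w.sum()
    y,x=np.mgrid[-r:r+1,-r:r+1]; return np.array([u+(w*x).sum(),v+(w*y).sum()])
def base_from(p,c,guess,Z=.072):
    q=np.array([bright(p,*g) for g in guess]); q=np.array([bright(p,*g,4) for g in q])
    W=np.array([onplane(c,*g,Z) for g in q]); print("px",q.round(1).tolist()); print("W",W.round(4).tolist())
    ctr=W.mean(0); ax=(W[0]+W[1]-W[2]-W[3])[:2]; L=np.linalg.norm(ax)/2; ax/=2*L; print("len",L,"wid",np.linalg.norm(W[0]-W[1]),np.linalg.norm(W[2]-W[3]))
    print("centre",ctr.round(4),"yaw of y-axis-90",np.arctan2(-ax[0],ax[1]).round(4),"L",(ctr[:2]+.06*ax).round(4),"R",(ctr[:2]-.06*ax).round(4)); return ctr,ax
E
python3 - <<'E'
from h import *
p,d,c=load("w1")
base_from(p,c,[(285,134),(377.6,141),(279.5,288.4),(358.8,293)])
for u,v in [(284,180),(378,180),(280,240),(310,175),(345,200)]: print((u,v),world(c,u,v,np.median(d[v-1:v+2,u-1:u+2])).round(4))
# orange pins
z=np.load("top0.npz"); ct=dict(intrinsics=z["K"],R=z["R"],t=z["t"])
for nm,pp,dd,cc in(("w",p,d,c),("top",z["p"],z["d"],ct)):
    h=cv2.cvtColor(pp,cv2.COLOR_RGB2HSV); m=((h[...,0]>8)&(h[...,0]<20)&(h[...,1]>150)&(h[...,2]>110)).astype(np.uint8)
    n,l,st,ce=cv2.connectedComponentsWithStats(m)
    for i in range(1,n):
        if st[i,4]<40: continue
        zs=dd[l==i]; X=np.array([world(cc,u,v,dd[v,u]) for v,u in np.argwhere(l==i)]); top=X[X[:,2]>np.percentile(X[:,2],95)-.006]
        print(nm,st[i],ce[i].round(1),"topface",top.mean(0).round(4),(top.max(0)+top.min(0))[:2]/2,len(top))
E
```

```text
px [[284.1, 132.7], [376.6, 140.1], [278.6, 287.4], [354.3, 289.5]]
W [[0.4345, 0.0845, 0.072], [0.547, 0.0792, 0.072], [0.4253, -0.13, 0.072], [0.5335, -0.1303, 0.072]]
len 0.21227798946420084 wid 0.11263248622219856 0.1082299972820494
centre [ 0.4851 -0.0242  0.072 ] yaw of y-axis-90 -0.0535 L [0.4883 0.0358] R [ 0.4819 -0.0841]
(284, 180) [0.4341 0.0263 0.0724]
(378, 180) [0.5531 0.0299 0.0722]
(280, 240) [ 0.4281 -0.0562  0.0726]
(310, 175) [0.4674 0.0376 0.0922]
(345, 200) [0.5108 0.0081 0.0924]
w [ 285    8   34   45 1136] [302.3  29.5] topface [0.4595 0.1777 0.1493] [0.46131538 0.14860541] 969
top [218 221  13  13 125] [223.9 227.2] topface [0.4567 0.1773 0.1468] [0.45689278 0.1773532 ] 88
top [179 224  14  13 127] [185.1 229.9] topface [0.4491 0.2727 0.163 ] [0.37357359 0.10927991] 76
```

```bash
python3 - <<'E'
from h import *
go([.458,.18,.27],-0.05)
p,d,c=load("w1"); K,R,t=c["intrinsics"],c["R"],c["t"]
v,u=np.mgrid[110:320,240:420]; r=np.linalg.solve(K,np.stack([u.ravel(),v.ravel(),np.ones(u.size)]))*d[110:320,240:420].ravel()
X=(R.T@(r-t[:,None])).T
for nm,lo,hi in(("base",.066,.12),("cover",.0885,.12),("all-green",.079,.12)):
    m=(X[:,2]>lo)&(X[:,2]<hi)&(X[:,0]>.40)&(X[:,0]<.57)&(X[:,1]<.12)&(X[:,1]>-.16)
    k=cv2.morphologyEx(m.reshape(u.shape).astype(np.uint8),cv2.MORPH_OPEN,np.ones((5,5),np.uint8)).ravel()>0
    k&=m; (cx,cy),sz,a=cv2.minAreaRect((X[k][:,:2]*1000).astype(np.float32)); print(nm,round(cx,1),round(cy,1),np.round(sz,1),round(a,2))
E
```

```text
go [0.458, 0.18, 0.27] -0.05 xyz [-0.023  -0.0433 -0.3799] w [ 0.0128  0.0003 -0.0004]
base 486.4 -24.5 [230.8 130.3] 87.74
cover 487.6 -29.2 [180.8  94.2] 88.56
all-green 485.8 -24.1 [191.2  98.4] 88.31
```

Request:
servo_tool(
  targets=[
    {"x": -0.02, "y": -0.043, "z": -0.38, "wx": 0.013, "wy": 0, "wz": 0},
    {"x": -0.02, "y": -0.043, "z": -0.38, "wx": 0.013, "wy": 0, "wz": 0},
    {"x": -0.02, "y": -0.043, "z": -0.38, "wx": 0.013, "wy": 0, "wz": 0},
    {"x": -0.02, "y": -0.043, "z": -0.38, "wx": 0.013, "wy": 0, "wz": 0},
    {"x": -0.02, "y": -0.043, "z": -0.38, "wx": 0.013, "wy": 0, "wz": 0},
  ],
)

```text
clock: 3.45
position: [0.4584, 0.179, 0.2688]
tool_rot: [0.907, 1.567, -0.717]
force: [1.0, -0.7, 0.2]
grip_width: 0.0553
```

```bash
cat >> h.py <<'E'
def cloud(p,d,c):
    K,R,t=c["intrinsics"],c["R"],c["t"]; v,u=np.mgrid[0:400,0:640]
    r=np.linalg.solve(K,np.stack([u.ravel(),v.ravel(),np.ones(u.size)]))*d.ravel()
    return (np.array(R).T@(r-np.array(t)[:,None])).T.reshape(400,640,3)
def oranges(p,d,c):
    X=cloud(p,d,c); h=cv2.cvtColor(p,cv2.COLOR_RGB2HSV); m=((h[...,0]>8)&(h[...,0]<20)&(h[...,1]>150)&(h[...,2]>110)&(d>0)).astype(np.uint8)
    n,l,st,ce=cv2.connectedComponentsWithStats(m)
    for i in range(1,n):
        if st[i,4]<200: continue
        P=X[l==i]; zt=np.percentile(P[:,2],90); k=(l==i)&(abs(X[...,2]-zt)<.004)
        (u,v),r=cv2.minEnclosingCircle(np.argwhere(cv2.erode(k.astype(np.uint8),np.ones((2,2))))[:,::-1].astype(np.float32))
        print("pin px",round(u,1),round(v,1),"r",round(r,1),"ztop",zt.round(4),"axis xy at top",onplane(c,u,v,zt)[:2].round(4),"mean",X[k].mean(0).round(4))
E
python3 - <<'E'
from h import *
s=bot.observe(); print(s["clock"],s["position"],s["qpos"].round(2)); p,d,c=save("w2"); oranges(p,d,c)
go([.457,.177,.106],-.04)
E
```

```text
3.45 [0.45837945 0.17897693 0.26877529] [ 0.08  0.3  -0.71  1.83  0.22  1.1  -0.76]
pin px 322.5 188.0 r 12.5 ztop 0.1474 axis xy at top [0.4613 0.1836] mean [0.4613 0.1837 0.1464]
go [0.457, 0.177, 0.106] -0.04 xyz [ 0.4069 -0.0045  0.0037] w [-0.0021  0.0003 -0.0004]
```

View pics/w2.png

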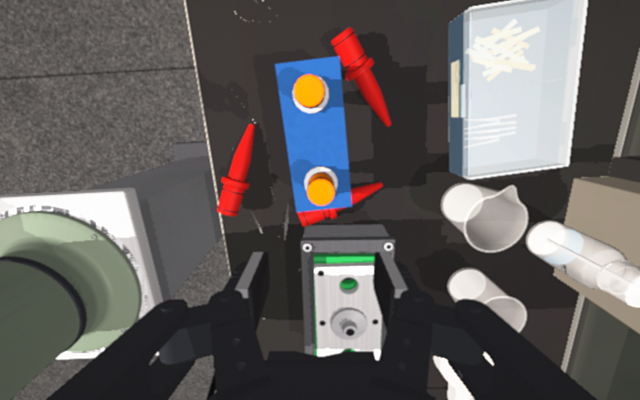

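The two orange pins are at (320,188) and (311,93). One red look-alike lies against the near end of the rack at (340,205). I'll check the pin position against the rack rectangle.

```bash
python3 - <<'E'
from h import *
p,d,c=load("w2"); X=cloud(p,d,c); h=cv2.cvtColor(p,cv2.COLOR_RGB2HSV)
m=(abs(X[...,2]-.095)<.006)&(h[...,0]>100)&(h[...,0]<125)&(h[...,1]>120)
(cx,cy),sz,a=cv2.minAreaRect((X[m][:,:2]*1000).astype(np.float32)); print(cx,cy,sz,a,m.sum())
for (u0,u1,v0,v1) in((300,340,165,212),(285,335,70,118)):
    S=X[v0:v1,u0:u1].reshape(-1,3); t=S[(S[:,2]>.141)&(S[:,2]<.153)]; (x,y),r=cv2.minEnclosingCircle((t[:,:2]*1000).astype(np.float32)); print(t.mean(0).round(4),len(t),x,y,r,np.median(t[:,2]))
    k=S[(S[:,2]>.1)&(S[:,2]<.107)]; (x,y),r=cv2.minEnclosingCircle((k[:,:2]*1000).astype(np.float32)); print("collar",x,y,r,len(k))
E
```

```text
455.61798095703125 229.39279174804688 (70.15494537353516, 170.15380859375) 3.376527786254883 6702
[0.4587 0.1807 0.1471] 619 458.59527587890625 179.59556579589844 14.963859558105469 0.14734716198229134
collar 458.56365966796875 179.93263244628906 19.66956329345703 250
[0.453  0.2789 0.1472] 827 452.798828125 279.05511474609375 15.098152160644531 0.1474714764335666
collar 452.8171081542969 278.9910583496094 19.80695343017578 255
```

Request:
servo_tool(
  targets=[
    {"x": 0.15, "y": 0, "z": -0.003, "wx": -0.002, "wy": 0, "wz": 0},
    {"x": 0.25, "y": 0, "z": -0.003, "wx": -0.002, "wy": 0, "wz": 0},
    {"x": 0.33, "y": 0, "z": -0.003, "wx": -0.002, "wy": 0, "wz": 0},
    {"x": 0.4, "y": 0, "z": -0.003, "wx": -0.002, "wy": 0, "wz": 0},
    {"x": 0.4, "y": 0, "z": -0.003, "wx": -0.002, "wy": 0, "wz": 0},
    {"x": 0.4, "y": 0, "z": -0.003, "wx": -0.002, "wy": 0, "wz": 0},
  ],
)

```text
clock: 4.25
position: [0.4595, 0.1794, 0.1098]
tool_rot: [1.082, 1.567, -0.531]
force: [0.0, -0.2, -0.0]
grip_width: 0.0553
```

Request:
servo_tool(
  targets=[
    {"x": 0, "y": 0, "z": 0, "wx": 0, "wy": 0, "wz": 0},
    {"x": 0, "y": 0, "z": 0, "wx": 0, "wy": 0, "wz": 0},
    {"x": 0, "y": 0, "z": 0, "wx": 0, "wy": 0, "wz": 0},
    {"x": 0, "y": 0, "z": 0, "wx": 0, "wy": 0, "wz": 0},
  ],
  grip=-1,
  squeeze=90,
)

```text
clock: 4.75
position: [0.4601, 0.1795, 0.1112]
tool_rot: [1.273, 1.565, -0.34]
force: [-5.0, -2.4, 20.0]
grip_width: 0.0244
```

```bash
python3 - <<'E'
from h import *
s=bot.observe(); print(s["clock"],s["position"],s["tool_rot"],s["qpos"].round(2),s["force"],s["grip_width"]); P=s["position"]; print(RT(s).round(4))
go([P[0],P[1],.26],-.04)
E
```

```text
4.75 [0.46014407 0.17951003 0.11118535] [ 1.27302395  1.56500504 -0.33950468] [-0.02  0.5  -0.62  2.    0.42  0.76 -0.94] [-5.02650034 -2.41696261 20.00651936] 0.024405297126366896
[[ 0.0055  0.9991 -0.0417]
 [-0.0019 -0.0417 -0.9991]
 [-1.      0.0055  0.0017]]
go [np.float64(0.4601440671530586), np.float64(0.17951002511883607), 0.26] -0.04 xyz [-0.372   0.0021  0.0006] w [-0.0003  0.0003 -0.0009]
```

Request:
servo_tool(
  targets=[
    {"x": 0, "y": 0, "z": 0, "wx": 0, "wy": 0, "wz": 0},
    {"x": 0, "y": 0, "z": 0, "wx": 0, "wy": 0, "wz": 0},
  ],
)

```text
clock: 5.0
position: [0.4603, 0.1794, 0.1115]
tool_rot: [1.307, 1.564, -0.306]
force: [-0.6, 0.4, 4.2]
grip_width: 0.0242
```

```bash
python3 - <<'E'
from h import *
p,d,c=save("w3"); cv2.imwrite("pics/w3c.png",cv2.resize(p[160:400,200:440],None,fx=2.4,fy=2.4,interpolation=cv2.INTER_CUBIC)[...,::-1])
p,d,c=grab("side"); cv2.imwrite("pics/s3.png",p[...,::-1])
E
```

```text
(no output)
```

View pics/w3c.png

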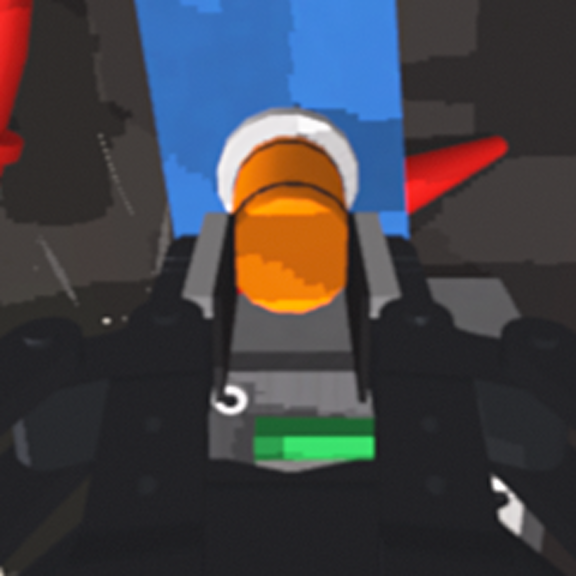

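The pin is held centrally between the pads, with its collar clear below. Now I'll lift it.

Request:
servo_tool(
  targets=[
    {"x": -0.1, "y": 0, "z": 0, "wx": 0, "wy": 0, "wz": 0},
    {"x": -0.24, "y": 0.001, "z": 0, "wx": 0, "wy": 0, "wz": -0.001},
    {"x": -0.36, "y": 0.002, "z": 0, "wx": 0, "wy": 0, "wz": -0.001},
    {"x": -0.36, "y": 0.002, "z": 0, "wx": 0, "wy": 0, "wz": -0.001},
  ],
)

```text
clock: 5.6
position: [0.4615, 0.1804, 0.2582]
tool_rot: [1.568, 1.566, -0.045]
force: [-0.4, 0.6, -5.0]
grip_width: 0.0237
```

```bash
python3 - <<'E'
from h import *
s=bot.observe(); print(s["clock"],s["position"],s["force"],s["grip_width"]); print(RT(s).round(4))
go([.4888,.0355,.245],-.04); p,d,c=save("w4"); X=cloud(p,d,c)
R=RT(s); T=(X-s["position"])@R  # tool coords
h=cv2.cvtColor(p,cv2.COLOR_RGB2HSV); m=(h[...,0]>5)&(h[...,0]<30)&(h[...,1]>120)&(d>0)&(d<.3)
print("orange tool coords min/max",T[m].min(0).round(4),T[m].max(0).round(4),T[m].mean(0).round(4),m.sum())
k=(abs(T[...,0])<.13)&(np.hypot(T[...,1],T[...,2])<.04)&~m&(d>.1)
A=T[k]; 
for lo in np.arange(-.05,.11,.01):
    B=A[(A[:,0]>=lo)&(A[:,0]<lo+.01)]
    if len(B)>5: print(round(lo,3),len(B),B[:,1].min().round(4),B[:,1].max().round(4),B[:,2].min().round(4),B[:,2].max().round(4))
cv2.imwrite("pics/w4c.png",cv2.resize(p[100:400,200:440],None,fx=2,fy=2)[...,::-1])
E
```

```text
5.6 [0.46150702 0.18040905 0.25822019] [-0.36279921  0.57674462 -5.03115371] 0.023676554864640483
[[ 4.400e-03  9.991e-01 -4.220e-02]
 [-2.000e-04 -4.220e-02 -9.991e-01]
 [-1.000e+00  4.500e-03  0.000e+00]]
go [0.4888, 0.0355, 0.245] -0.04 xyz [0.0334 0.0833 0.3591] w [-0.0004  0.     -0.0007]
orange tool coords min/max [-0.0474 -0.0268 -0.1119] [0.1427 0.0135 0.0145] [ 0.001  -0.0027 -0.0253] 3839
-0.05 578 -0.0254 0.026 -0.0117 0.0112
-0.04 112 -0.0235 0.0239 -0.0113 0.0133
-0.02 6 -0.0145 0.0137 -0.0061 -0.0025
-0.01 27 -0.0154 0.0142 -0.0102 -0.0008
0.0 812 -0.0202 0.0184 -0.0197 0.0092
0.01 99 -0.0205 0.0185 -0.0199 -0.0029
0.04 55 -0.0105 0.0063 -0.0122 -0.0079
0.05 25 -0.0091 0.0065 -0.0113 -0.0067
0.06 19 -0.0104 0.0058 -0.01 -0.0048
0.07 15 -0.0083 0.0034 -0.0083 -0.0046
0.08 9 -0.0057 0.0016 -0.0069 -0.0051
0.09 6 -0.0059 -0.0012 -0.0053 -0.0041
```

View pics/w4c.png

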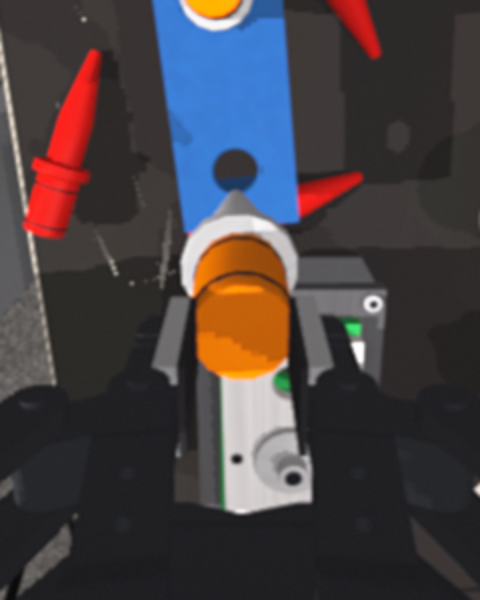

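The first pin is held with a slight lean. Its collar is centred near tool y = -0.9 mm and its tip near -3.5 mm. I'll turn the tool to stand the pin upright and place it by the pin axis as measured.

```bash
cat >> h.py <<'E'
def gopin(H,yaw,e,b):
    """move so that the collar's underside (tool point b) is at H and the pin direction e (tool) points down"""
    s=bot.observe(); R=RT(s); e=np.array(e)/np.linalg.norm(e); ax=np.cross(e,[1,0,0]); n=np.linalg.norm(ax)
    Q=Ro.from_rotvec(ax/n*np.arcsin(n)).as_matrix() if n>1e-9 else np.eye(3); R2=down(yaw)@Q; P=np.array(H)-R2@np.array(b)
    d=R.T@(P-s["position"])/.4; w=Ro.from_matrix(R.T@R2).as_rotvec()/2/np.pi
    now=s["position"]+R@np.array(b); print("clock",s["clock"],"collar now",now.round(4),"dir",(R@e).round(4),"F",s["force"].round(1),"M",s["moment"].round(2),"gw",s["grip_width"].round(4)); print("xyz",d.round(4),"w",w.round(4))
E
python3 - <<'E'
from h import *
gopin([.4888,.0355,.195],-.04,[1,-.025,-.022],[.014,-.0012,-.0002])
E
```

```text
Traceback (most recent call last):
  File "h.py", line 50, in gopin
    now=s["position"]+R@np.array(b); print("clock",s["clock"],"collar now",now.round(4),"dir",(R@e).round(4),"F",s["force"].round(1),"M",s["moment"].round(2),"gw",s["grip_width"].round(4)); print("xyz",d.round(4),"w",w.round(4))
                                                                                                                                                                   ^^^^^^^^^^^^^^^^^^^^^
AttributeError: 'float' object has no attribute 'round'
```

```bash
sed -i 's/s\["grip_width"\].round(4)/round(s["grip_width"],4)/' h.py
python3 - <<'E'
from h import *
gopin([.4888,.0355,.195],-.04,[1,-.025,-.022],[.014,-.0012,-.0002])
E
```

```text
clock 5.65 collar now [0.4595 0.18   0.2422] dir [-0.0224  0.0217 -0.9995] F [ 0.2 -0.6 -4.5] M [-0.05  0.01 -0.02] gw 0.024
xyz [0.1185 0.0874 0.3569] w [-0.0004 -0.0033  0.0037]
```

Request:
servo_tool(
  targets=[
    {"x": 0.0, "y": 0.04, "z": 0.15, "wx": 0, "wy": -0.001, "wz": 0.001},
    {"x": 0.05, "y": 0.08, "z": 0.3, "wx": 0, "wy": -0.003, "wz": 0.003},
    {"x": 0.11, "y": 0.0875, "z": 0.357, "wx": 0, "wy": -0.0033, "wz": 0.0037},
    {"x": 0.115, "y": 0.0875, "z": 0.357, "wx": 0, "wy": -0.0033, "wz": 0.0037},
    {"x": 0.115, "y": 0.0875, "z": 0.357, "wx": 0, "wy": -0.0033, "wz": 0.0037},
  ],
)

```text
clock: 6.28
position: [0.4892, 0.0363, 0.2097]
tool_rot: [0.83, 1.539, -0.782]
force: [1.4, -0.2, -3.6]
grip_width: 0.0238
```

```bash
python3 - <<'E'
from h import *
E=[1,-.025,-.022];B=[.016,-.0012,-.0002]
gopin([.4888,.0355,.12],-.04,E,B); s=bot.observe()
p,d,c=save("w5"); X=cloud(p,d,c); T=(X-s["position"])@RT(s)
a=p[100:400,200:440]; cv2.imwrite("pics/w5c.png",cv2.resize(a,None,fx=2,fy=2)[...,::-1])
h=cv2.cvtColor(p,cv2.COLOR_RGB2HSV); A=T[(np.hypot(T[...,1],T[...,2])<.03)&(h[...,1]<60)&(X[...,2]>.1)&(d>.1)]
for lo in np.arange(0,.11,.01):
    q=A[(A[:,0]>=lo)&(A[:,0]<lo+.01)]
    if len(q)>4: print(round(lo,3),len(q),q[:,1].min().round(4),q[:,1].max().round(4),q[:,2].min().round(4),q[:,2].max().round(4))
E
```

```text
clock 6.275 collar now [0.4884 0.0362 0.1937] dir [-1.5e-03  6.0e-04 -1.0e+00] F [ 1.4 -0.2 -3.6] M [0.04 0.05 0.03] gw 0.0238
xyz [ 0.1842 -0.0034 -0.0023] w [-0.0002 -0.0001  0.0002]
0.0 824 -0.0209 0.0183 -0.0233 0.0062
0.01 100 -0.0205 0.0184 -0.0233 0.0036
0.03 14 -0.0092 0.003 -0.0172 -0.0152
0.04 88 -0.0127 0.007 -0.018 -0.0115
0.05 35 -0.013 0.0056 -0.0172 -0.0111
0.06 23 -0.0094 0.0041 -0.0162 -0.0132
0.07 19 -0.01 0.0007 -0.0155 -0.0111
0.08 14 -0.0084 0.0016 -0.0142 -0.0119
0.09 8 -0.0079 -0.0021 -0.0135 -0.0104
```

View pics/w5c.png

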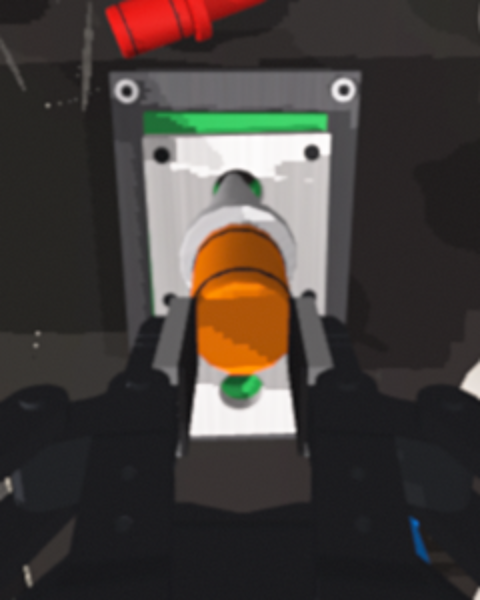

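The pin swung in the pads during the move. It now leans about 5° about the jaw axis and 2.5° across it, so the tip is over the cover hole at about (238,185) in the crop. I'll squeeze harder and correct gently.

```bash
python3 - <<'E'
from h import *
gopin([.4888,.0355,.19],-.04,[1,-.044,-.088],[.016,-.0015,-.0036])
E
```

```text
clock 6.325 collar now [0.4885 0.0399 0.1941] dir [-0.0168  0.0669 -0.9976] F [ 0.2 -0.  -2.4] M [0.05 0.02 0.01] gw 0.0242
xyz [0.0099 0.0001 0.008 ] w [-0.0002 -0.0105  0.0031]
```

Request:
servo_tool(
  targets=[
    {"x": 0.002, "y": 0, "z": 0.002, "wx": 0, "wy": -0.003, "wz": 0.001},
    {"x": 0.005, "y": 0, "z": 0.004, "wx": 0, "wy": -0.006, "wz": 0.002},
    {"x": 0.008, "y": 0, "z": 0.006, "wx": 0, "wy": -0.009, "wz": 0.003},
    {"x": 0.01, "y": 0, "z": 0.008, "wx": 0, "wy": -0.0105, "wz": 0.003},
    {"x": 0.01, "y": 0, "z": 0.008, "wx": 0, "wy": -0.0105, "wz": 0.003},
    {"x": 0.01, "y": 0, "z": 0.008, "wx": 0, "wy": -0.0105, "wz": 0.003},
  ],
  squeeze=120,
)

```text
clock: 7.08
position: [0.4895, 0.0332, 0.2063]
tool_rot: [0.46, 1.473, -1.153]
force: [-0.6, 0.2, -3.2]
grip_width: 0.0222
```

```bash
cat >> h.py <<'E'
def pinfit(name):
    """pin axis in tool coords from the wrist depth: rows (x, centre y, axis z from front edge)"""
    s=bot.observe(); p,d,c=save(name); X=cloud(p,d,c); T=(X-s["position"])@RT(s)
    h=cv2.cvtColor(p,cv2.COLOR_RGB2HSV); A=T[(np.hypot(T[...,1],T[...,2])<.03)&(h[...,1]<60)&(X[...,2]>.1)&(d>.1)]; out=[]
    q=A[(A[:,0]>.002)&(A[:,0]<.018)]; out.append((.010,(q[:,1].min()+q[:,1].max())/2,q[:,2].min()+.02,len(q)))
    for lo in np.arange(.045,.1,.01):
        q=A[(A[:,0]>=lo)&(A[:,0]<lo+.01)]
        if len(q)>5: r=12-(q[:,0].mean()-.05)*.18*1000; r=np.clip(r,3,12)/1000; out.append((q[:,0].mean(),(q[:,1].min()+q[:,1].max())/2,q[:,2].min()+r,len(q)))
    o=np.array(out); print(o.round(4)); fy=np.polyfit(o[:,0],o[:,1],1); fz=np.polyfit(o[:,0],o[:,2],1)
    e=[1,fy[0],fz[0]]; b=[.016,np.polyval(fy,.016),np.polyval(fz,.016)]; print("e",np.round(e,4),"b",np.round(b,4),"dir world",(RT(s)@e).round(4)); return e,b
E
python3 - <<'E'
from h import *
e,b=pinfit("w6"); gopin([.4888,.0355,.15],-.04,e,b)
E
```

```text
[[ 1.00e-02 -1.10e-03 -3.50e-03  9.19e+02]
 [ 4.87e-02 -3.70e-03 -6.20e-03  6.50e+01]
 [ 5.99e-02 -2.70e-03 -7.20e-03  3.00e+01]
 [ 6.96e-02 -4.10e-03 -7.50e-03  2.10e+01]
 [ 7.99e-02 -4.20e-03 -8.50e-03  1.40e+01]
 [ 8.95e-02 -3.90e-03 -9.30e-03  9.00e+00]]
e [ 1.     -0.0373 -0.072 ] b [ 0.016  -0.0017 -0.0039] dir world [ 0.0053 -0.0158 -1.0031]
clock 7.125 collar now [0.4887 0.0357 0.1899] dir [ 0.0053 -0.0157 -0.9999] F [ 0.3  0.2 -3.1] M [0.2  0.09 0.06] gw 0.0222
xyz [ 0.0996 -0.0037 -0.0077] w [-0.0003  0.0025 -0.0009]
```

Request:
servo_tool(
  targets=[
    {"x": 0.03, "y": -0.001, "z": -0.002, "wx": 0, "wy": 0, "wz": 0},
    {"x": 0.06, "y": -0.002, "z": -0.005, "wx": 0, "wy": 0.001, "wz": 0},
    {"x": 0.085, "y": -0.003, "z": -0.0065, "wx": 0, "wy": 0.002, "wz": 0},
    {"x": 0.1, "y": -0.0037, "z": -0.0077, "wx": 0, "wy": 0.002, "wz": 0},
    {"x": 0.1, "y": -0.0037, "z": -0.0077, "wx": 0, "wy": 0.002, "wz": 0},
  ],
)

```text
clock: 7.75
position: [0.4896, 0.0327, 0.1657]
tool_rot: [0.516, 1.485, -1.096]
force: [0.7, 0.7, -3.8]
grip_width: 0.0223
```

```bash
python3 - <<'E'
from h import *
gopin([.4888,.0355,.12],-.04,[1,-.0373,-.072],[.016,-.0017,-.0039])
E
```

```text
clock 7.75 collar now [0.4887 0.0354 0.1494] dir [ 0.0051 -0.0032 -1.    ] F [ 0.7  0.7 -3.8] M [ 0.17  0.07 -0.06] gw 0.0223
xyz [ 0.0733 -0.0025 -0.0055] w [-0.0003  0.0005 -0.0008]
```

Request:
servo_tool(
  targets=[
    {"x": 0.02, "y": -0.0007, "z": -0.0015, "wx": 0, "wy": 0, "wz": 0},
    {"x": 0.04, "y": -0.0014, "z": -0.003, "wx": 0, "wy": 0, "wz": 0},
    {"x": 0.06, "y": -0.002, "z": -0.0045, "wx": 0, "wy": 0, "wz": 0},
    {"x": 0.073, "y": -0.0025, "z": -0.0055, "wx": 0, "wy": 0, "wz": 0},
    {"x": 0.073, "y": -0.0025, "z": -0.0055, "wx": 0, "wy": 0, "wz": 0},
  ],
)

```text
clock: 8.38
position: [0.4896, 0.0328, 0.136]
tool_rot: [0.51, 1.485, -1.102]
force: [-1.0, 0.7, -3.4]
grip_width: 0.0224
```

```bash
python3 - <<'E'
from h import *
gopin([.4888,.0355,.105],-.04,[1,-.0373,-.072],[.016,-.0017,-.0039])
E
```

```text
clock 8.375 collar now [0.4887 0.0356 0.1197] dir [ 0.0044 -0.003  -1.    ] F [-1.   0.7 -3.4] M [ 0.51  0.19 -0.01] gw 0.0224
xyz [ 0.0367 -0.001  -0.0025] w [-0.0002  0.0005 -0.0007]
```

Request:
servo_tool(
  targets=[
    {"x": 0.012, "y": -0.0004, "z": -0.001, "wx": 0, "wy": 0, "wz": 0},
    {"x": 0.024, "y": -0.0008, "z": -0.0018, "wx": 0, "wy": 0, "wz": 0},
    {"x": 0.037, "y": -0.001, "z": -0.0025, "wx": 0, "wy": 0, "wz": 0},
    {"x": 0.037, "y": -0.001, "z": -0.0025, "wx": 0, "wy": 0, "wz": 0},
  ],
)

```text
clock: 8.88
position: [0.4896, 0.0327, 0.1207]
tool_rot: [0.503, 1.485, -1.109]
force: [0.6, -0.1, -4.4]
grip_width: 0.0227
```

```bash
python3 - <<'E'
from h import *
gopin([.4888,.0355,.0915],-.04,[1,-.0373,-.072],[.016,-.0017,-.0039])
E
```

```text
clock 8.875 collar now [0.4887 0.0354 0.1044] dir [ 0.0038 -0.0031 -1.    ] F [ 0.6 -0.1 -4.4] M [0.3  0.01 0.03] gw 0.0227
xyz [ 0.0323 -0.0009 -0.0026] w [-0.0002  0.0005 -0.0006]
```

Request:
servo_tool(
  targets=[
    {"x": 0.01, "y": -0.0003, "z": -0.001, "wx": 0, "wy": 0, "wz": 0},
    {"x": 0.02, "y": -0.0006, "z": -0.0018, "wx": 0, "wy": 0, "wz": 0},
    {"x": 0.027, "y": -0.0008, "z": -0.0022, "wx": 0, "wy": 0, "wz": 0},
    {"x": 0.032, "y": -0.0009, "z": -0.0026, "wx": 0, "wy": 0, "wz": 0},
    {"x": 0.032, "y": -0.0009, "z": -0.0026, "wx": 0, "wy": 0, "wz": 0},
  ],
)

```text
clock: 9.5
position: [0.4902, 0.033, 0.1088]
tool_rot: [0.515, 1.485, -1.097]
force: [-6.5, 1.8, 22.6]
grip_width: 0.0225
```

```bash
python3 - <<'E'
from h import *
gopin([.4888,.0355,.0885],-.04,[1,-.0373,-.072],[.016,-.0017,-.0039])
E
```

```text
clock 9.5 collar now [0.4893 0.0358 0.0925] dir [ 0.0051 -0.0034 -1.    ] F [-6.5  1.8 22.6] M [ 0.15  1.38 -0.12] gw 0.0225
xyz [ 0.01   -0.0015  0.0001] w [-0.0002  0.0005 -0.0008]
```

The collar landed at z of about 0.0925 with 22 N of contact force, which fits "home". I'll release and back off.

Request:
servo_tool(
  targets=[
    {"x": 0, "y": 0, "z": 0, "wx": 0, "wy": 0, "wz": 0},
    {"x": 0, "y": 0, "z": 0, "wx": 0, "wy": 0, "wz": 0},
    {"x": 0, "y": 0, "z": 0, "wx": 0, "wy": 0, "wz": 0},
  ],
  grip=0.25,
)

```text
clock: 9.88
position: [0.4903, 0.033, 0.1088]
tool_rot: [0.515, 1.485, -1.097]
force: [-0.6, 0.7, -0.6]
grip_width: 0.0535
```

```bash
python3 - <<'E'
from h import *
s=bot.observe(); print(s["clock"],s["grip_width"],s["force"]); go([.487,.045,.22],-.04); go([.458,.275,.26],-.05)
E
```

```text
9.875 0.053468513791004604 [-0.5514867   0.74951643 -0.58324244]
go [0.487, 0.045, 0.22] -0.04 xyz [-0.2796  0.0025 -0.0087] w [-0.0002  0.0119 -0.0068]
go [0.458, 0.275, 0.26] -0.05 xyz [-0.4262 -0.0884 -0.571 ] w [ 0.0014  0.0119 -0.0068]
```

Request:
servo_tool(
  targets=[
    {"x": -0.08, "y": 0.003, "z": 0.006, "wx": 0, "wy": 0, "wz": 0},
    {"x": -0.18, "y": 0.003, "z": 0.005, "wx": 0, "wy": 0.006, "wz": -0.003},
    {"x": -0.28, "y": 0.0025, "z": -0.009, "wx": 0, "wy": 0.012, "wz": -0.007},
    {"x": -0.28, "y": 0.0025, "z": -0.009, "wx": 0, "wy": 0.012, "wz": -0.007},
    {"x": -0.28, "y": 0.0025, "z": -0.009, "wx": 0, "wy": 0.012, "wz": -0.007},
  ],
)

```text
clock: 10.5
position: [0.4867, 0.0448, 0.2196]
tool_rot: [-1.456, 1.569, -3.068]
force: [-0.5, 0.7, -0.2]
grip_width: 0.0533
```

```bash
cat >> h.py <<'E'
def cell(name,x0=.40,x1=.57,y0=-.16,y1=.12):
    p,d,c=save(name); X=cloud(p,d,c)
    for nm,lo,hi in(("base",.066,.094),("cover",.0885,.094)):
        m=(X[...,2]>lo)&(X[...,2]<hi)&(X[...,0]>x0)&(X[...,0]<x1)&(X[...,1]<y1)&(X[...,1]>y0)
        k=cv2.morphologyEx(m.astype(np.uint8),cv2.MORPH_OPEN,np.ones((5,5),np.uint8))>0
        k&=m; (cx,cy),sz,a=cv2.minAreaRect((X[k][:,:2]*1000).astype(np.float32)); print(nm,round(cx,1),round(cy,1),np.round(sz,1),round(a,2))
    return p,d,c,X
E
python3 - <<'E'
from h import *
s=bot.observe(); print(s["clock"],s["position"]); p,d,c,X=cell("w7"); h=cv2.cvtColor(p,cv2.COLOR_RGB2HSV)
near=np.hypot(X[...,0]-.489,X[...,1]-.0355)<.03
for nm,z in(("collar",.1),("top",.144)):
    S=X[near&(abs(X[...,2]-z)<.005)]; (x,y),r=cv2.minEnclosingCircle((S[:,:2]*1000).astype(np.float32)); print(nm,len(S),np.median(S[:,2]),x,y,r)
go([.458,.275,.26],-.05)
cv2.imwrite("pics/w7c.png",cv2.resize(p[60:400,170:490],None,fx=1.7,fy=1.7)[...,::-1])
E
```

```text
10.5 [0.48674736 0.04475586 0.21957868]
base 486.4 -24.7 [231.2 130.3] 87.74
cover 487.7 -24.9 [181.5  93.9] 88.73
collar 346 0.10038996174883155 489.0948181152344 36.9375114440918 19.800888061523438
top 795 0.14440297812512795 489.34625244140625 37.25265884399414 14.857905387878418
go [0.458, 0.275, 0.26] -0.05 xyz [-0.1017 -0.0952 -0.5719] w [0.0014 0.     0.0004]
```

View pics/w7c.png

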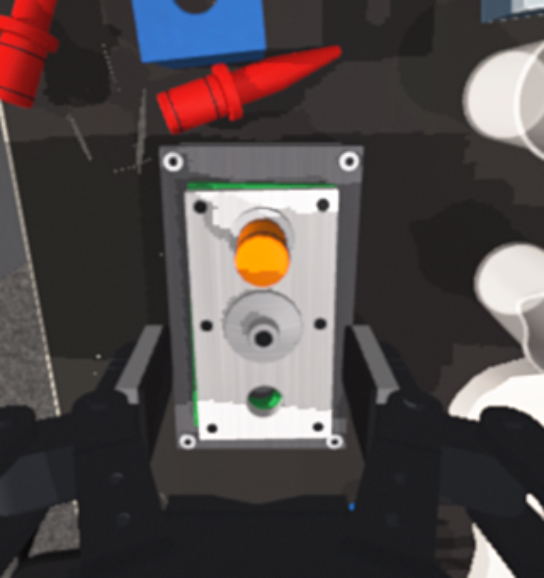

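The first pin is home: collar top at 0.1004, grip top at 0.1444, standing upright at crop (262,250). The cover has been pulled in, and the right hole still shows some green at (264,400). Now the second pin.

```bash
python3 - <<'E'
from h import *
go([.4540,.279,.19],-.05)
E
```

```text
go [0.454, 0.279, 0.19] -0.05 xyz [ 0.0734 -0.1051 -0.5815] w [0.0014 0.     0.0004]
```

Request:
servo_tool(
  targets=[
    {"x": 0.0, "y": -0.025, "z": -0.14, "wx": 0, "wy": 0, "wz": 0},
    {"x": 0.03, "y": -0.05, "z": -0.29, "wx": 0.001, "wy": 0, "wz": 0},
    {"x": 0.06, "y": -0.08, "z": -0.44, "wx": 0.001, "wy": 0, "wz": 0},
    {"x": 0.073, "y": -0.105, "z": -0.58, "wx": 0.001, "wy": 0, "wz": 0},
    {"x": 0.073, "y": -0.105, "z": -0.581, "wx": 0.001, "wy": 0, "wz": 0},
    {"x": 0.073, "y": -0.105, "z": -0.581, "wx": 0.001, "wy": 0, "wz": 0},
  ],
)

```text
clock: 11.3
position: [0.4536, 0.2784, 0.1892]
tool_rot: [-1.188, 1.567, -2.805]
force: [0.1, -0.3, -0.3]
grip_width: 0.0537
```

```bash
python3 - <<'E'
from h import *
s=bot.observe(); print(s["clock"],s["position"],s["qpos"].round(2)); go([.4538,.279,.113],-.05)
E
```

```text
11.3 [0.45358806 0.27835469 0.18921222] [-0.14  0.46 -0.7   1.83  0.35  0.98 -1.03]
go [0.4538, 0.279, 0.113] -0.05 xyz [ 0.1905  0.0012 -0.0019] w [0.0005 0.0002 0.0006]
```

Request:
servo_tool(
  targets=[
    {"x": 0.06, "y": 0, "z": -0.001, "wx": 0, "wy": 0, "wz": 0},
    {"x": 0.13, "y": 0.001, "z": -0.002, "wx": 0, "wy": 0, "wz": 0},
    {"x": 0.19, "y": 0.001, "z": -0.002, "wx": 0, "wy": 0, "wz": 0.0005},
    {"x": 0.19, "y": 0.001, "z": -0.002, "wx": 0, "wy": 0, "wz": 0.0005},
    {"x": 0.19, "y": 0.001, "z": -0.002, "wx": 0, "wy": 0, "wz": 0.0005},
  ],
)

```text
clock: 11.92
position: [0.4543, 0.2786, 0.114]
tool_rot: [-0.058, 1.569, -1.677]
force: [-0.4, 0.4, 0.6]
grip_width: 0.0536
```

Request:
servo_tool(
  targets=[
    {"x": 0, "y": 0, "z": 0, "wx": 0, "wy": 0, "wz": 0},
    {"x": 0, "y": 0, "z": 0, "wx": 0, "wy": 0, "wz": 0},
    {"x": 0, "y": 0, "z": 0, "wx": 0, "wy": 0, "wz": 0},
    {"x": 0, "y": 0, "z": 0, "wx": 0, "wy": 0, "wz": 0},
    {"x": 0, "y": 0, "z": 0, "wx": 0, "wy": 0, "wz": 0},
  ],
  grip=-1,
  squeeze=120,
)

```text
clock: 12.55
position: [0.4551, 0.2794, 0.1155]
tool_rot: [1.68, 1.569, 0.062]
force: [-1.6, 0.6, 14.8]
grip_width: 0.0003
```

Request:
servo_tool(
  targets=[
    {"x": -0.04, "y": 0, "z": 0, "wx": 0, "wy": 0, "wz": 0},
    {"x": -0.12, "y": 0, "z": 0, "wx": 0, "wy": 0, "wz": 0},
    {"x": -0.2, "y": 0, "z": 0, "wx": 0, "wy": 0, "wz": 0},
    {"x": -0.28, "y": 0, "z": 0, "wx": 0, "wy": 0, "wz": 0},
    {"x": -0.35, "y": 0, "z": 0, "wx": 0, "wy": 0, "wz": 0},
    {"x": -0.4, "y": 0, "z": 0, "wx": 0, "wy": 0, "wz": 0},
    {"x": -0.4, "y": 0, "z": 0, "wx": 0, "wy": 0, "wz": 0},
  ],
)

```text
clock: 13.42
position: [0.4551, 0.2798, 0.2776]
tool_rot: [1.909, 1.566, 0.291]
force: [-0.4, -0.2, -0.4]
grip_width: 0.0
```

```bash
python3 - <<'E'
from h import *
e,b=pinfit("w8"); gopin([.484,-.0846,.245],-.04,e,b); gopin([.468,.08,.245],-.04,e,b)
E
```

```text
Traceback (most recent call last):
  File "h.py", line 55, in pinfit
    q=A[(A[:,0]>.002)&(A[:,0]<.018)]; out.append((.010,(q[:,1].min()+q[:,1].max())/2,q[:,2].min()+.02,len(q)))
                                                        ~~~~~~~~~~^^
ValueError: zero-size array to reduction operation minimum which has no identity
```

The second grasp closed to zero, so it missed. I'll look.

```bash
python3 - <<'E'
from h import *
p,d,c=save("w9"); X=cloud(p,d,c)
S=X[(X[...,2]>.141)&(X[...,2]<.153)&(X[...,1]>.15)&(X[...,0]>.40)&(X[...,0]<.52)]
print(len(S), S.mean(0) if len(S) else 0)
cv2.imwrite("pics/w9v.png",p[...,::-1])
E
```

```text
585 [0.4544128  0.28042303 0.14710247]
```

View pics/w9v.png

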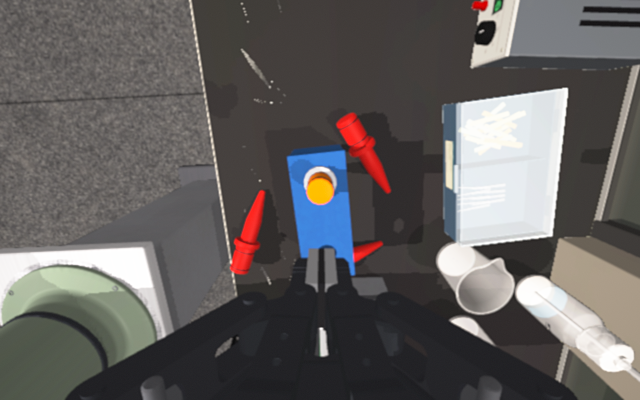

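The pin still hangs in the rack at (320,190), and the pads slid off it. I'll check where the shut pads really sit in the tool frame.

```bash
python3 - <<'E'
from h import *
s=bot.observe(); p,d,c=load("w9"); T=(cloud(p,d,c)-s["position"])@RT(s)
for v in range(240,300,4): print(v,[T[v,u].round(4).tolist() for u in (313,323,332)])
print("tcp px",proj(c,s["position"]), "grasp pt px",proj(c,s["position"]+RT(s)@[-.019,0,0]))
S=T[150:215,300:340].reshape(-1,3)
X=cloud(p,d,c); k=(X[...,2]>.1415)&(X[...,2]<.152)&(X[...,0]>.42)&(X[...,0]<.49)&(X[...,1]>.24)
(x,y),r=cv2.minEnclosingCircle((X[k][:,:2]*1000).astype(np.float32)); print("pin B",x,y,r)
E
```

```text
240 [[0.18, -0.0094, 0.0793], [0.1796, 0.0038, 0.0791], [0.1798, 0.0157, 0.0792]]
244 [[0.1802, -0.0095, 0.0851], [0.1803, 0.0038, 0.0852], [0.1803, 0.0158, 0.0852]]
248 [[-0.0368, -0.0033, -0.0109], [-0.0378, 0.0019, -0.0114], [-0.0373, 0.0066, -0.0111]]
252 [[-0.0416, -0.0032, -0.0109], [-0.0419, 0.0018, -0.0111], [-0.0418, 0.0064, -0.011]]
256 [[-0.0466, -0.0031, -0.0112], [-0.0465, 0.0018, -0.0112], [-0.0464, 0.0062, -0.0111]]
260 [[-0.0504, -0.003, -0.011], [-0.0504, 0.0018, -0.011], [-0.0494, 0.0061, -0.0105]]
264 [[-0.0546, -0.0029, -0.0112], [-0.0547, 0.0017, -0.0112], [-0.0533, 0.006, -0.0104]]
268 [[-0.058, -0.0028, -0.011], [-0.0578, 0.0017, -0.0108], [-0.058, 0.0058, -0.011]]
272 [[-0.0614, -0.0027, -0.0109], [-0.0609, 0.0017, -0.0106], [-0.0619, 0.0056, -0.0111]]
276 [[-0.065, -0.0026, -0.011], [-0.0659, 0.0017, -0.0115], [-0.0657, 0.0055, -0.0114]]
280 [[-0.0677, -0.0026, -0.0107], [-0.0684, 0.0016, -0.0111], [-0.0673, 0.0054, -0.0104]]
284 [[-0.0701, -0.0025, -0.0103], [-0.0709, 0.0016, -0.0108], [-0.0727, 0.0052, -0.0119]]
288 [[-0.0756, -0.0024, -0.0119], [-0.0705, 0.0016, -0.0086], [-0.0757, 0.0051, -0.012]]
292 [[-0.0781, -0.0023, -0.0118], [-0.0698, 0.0016, -0.0063], [-0.0787, 0.005, -0.0122]]
296 [[-0.0819, -0.0022, -0.0126], [-0.0695, 0.0016, -0.0041], [-0.0816, 0.0049, -0.0123]]
tcp px [319.62920221 239.07140049] grasp pt px [319.53131666 251.93812324]
pin B 454.31634521484375 279.2794189453125 14.9095458984375
```

```bash
python3 - <<'E'
from h import *
for n,pos in(("w1",[.47982,.02866,.26063]),("w3",None),("w9",None)):
    p,d,c=load(n); X=cloud(p,d,c)
    # tool pose from the camera pose: cam in tool fixed
    s=bot.observe(); cw=bot.get_calibration("wrist"); R=RT(s); Rc=np.array(cw["R"])@R; tc=np.array(cw["R"])@s["position"]+np.array(cw["t"])
    T=(cloud(p,d,dict(intrinsics=c["intrinsics"],R=Rc,t=tc)))
    k=(d>.05)&(d<.3)&(T[...,0]<.03)&(T[...,0]>-.09)&(abs(T[...,2])<.02)
    h=cv2.cvtColor(p,cv2.COLOR_RGB2HSV); g=k&(h[...,1]<60)
    for lo in np.arange(-.08,.03,.01):
        q=T[g&(T[...,0]>=lo)&(T[...,0]<lo+.01)]
        if len(q): print(n,round(lo,2),len(q),"y",q[:,1].min().round(3),q[:,1].max().round(3),"z",q[:,2].min().round(3),q[:,2].max().round(3), "worldz")
    o=T[k&(h[...,0]<25)&(h[...,1]>120)]
    if len(o): print(n,"orange x",np.percentile(o[:,0],[2,50,98]).round(4))
E
```

```text
w1 -0.08 1194 y -0.05 0.051 z -0.014 0.011 worldz
w1 -0.07 1100 y -0.041 0.042 z -0.012 0.012 worldz
w1 -0.06 932 y -0.041 0.042 z -0.012 0.012 worldz
w1 -0.05 691 y -0.041 0.042 z -0.012 0.011 worldz
w1 -0.04 92 y -0.028 0.028 z -0.01 0.011 worldz
w3 -0.08 1520 y -0.042 0.043 z -0.014 0.01 worldz
w3 -0.07 974 y -0.025 0.026 z -0.012 0.012 worldz
w3 -0.06 768 y -0.025 0.026 z -0.012 0.012 worldz
w3 -0.05 504 y -0.025 0.026 z -0.012 0.011 worldz
w3 -0.04 66 y -0.018 0.019 z -0.011 0.011 worldz
w3 -0.02 1 y -0.014 -0.014 z -0.003 -0.003 worldz
w3 -0.01 12 y -0.015 0.014 z -0.007 -0.0 worldz
w3 -0.0 778 y -0.02 0.019 z -0.02 0.009 worldz
w3 0.01 224 y -0.019 0.232 z -0.02 0.02 worldz
w3 0.02 167 y 0.215 0.237 z 0.012 0.02 worldz
w3 orange x [-0.0386 -0.0357 -0.0016]
w9 -0.08 1421 y -0.03 0.031 z -0.014 0.012 worldz
w9 -0.07 791 y -0.013 0.014 z -0.012 0.011 worldz
w9 -0.06 602 y -0.013 0.014 z -0.012 -0.006 worldz
w9 -0.05 482 y -0.013 0.013 z -0.012 -0.006 worldz
w9 -0.04 66 y -0.011 0.01 z -0.011 -0.006 worldz
```

In every view the real fingertips end about 36 mm behind the reported TCP. So both grasps held only the top rim of the pin, which explains the swing and the slip. I'll regrasp about 38 mm deeper, watching the force.

```bash
python3 - <<'E'
from h import *
go([.4548,.2793,.10],-.05);go([.4548,.2793,.074],-.05)
E
```

```text
go [0.4548, 0.2793, 0.1] -0.05 xyz [ 4.391e-01 -7.000e-04 -4.000e-04] w [ 0.0003 -0.     -0.0004]
go [0.4548, 0.2793, 0.074] -0.05 xyz [ 5.041e-01 -9.000e-04 -4.000e-04] w [ 0.0003 -0.     -0.0004]
```

Request:
servo_tool(
  targets=[
    {"x": 0, "y": 0, "z": 0, "wx": 0, "wy": 0, "wz": 0},
    {"x": 0.1, "y": -0.0007, "z": 0, "wx": 0, "wy": 0, "wz": 0},
    {"x": 0.22, "y": -0.0007, "z": 0, "wx": 0, "wy": 0, "wz": 0},
    {"x": 0.34, "y": -0.0007, "z": 0, "wx": 0, "wy": 0, "wz": 0},
    {"x": 0.44, "y": -0.0007, "z": 0, "wx": 0, "wy": 0, "wz": 0},
    {"x": 0.44, "y": -0.0007, "z": 0, "wx": 0, "wy": 0, "wz": 0},
  ],
  grip=0.3,
)

```text
clock: 14.28
position: [0.4531, 0.2783, 0.0974]
tool_rot: [-0.692, 1.568, -2.31]
force: [0.1, -0.1, 0.6]
grip_width: 0.0555
```

Request:
servo_tool(
  targets=[
    {"x": 0.02, "y": 0, "z": 0, "wx": 0, "wy": 0, "wz": 0},
    {"x": 0.04, "y": 0, "z": 0, "wx": 0, "wy": 0, "wz": 0},
    {"x": 0.055, "y": 0, "z": 0, "wx": 0, "wy": 0, "wz": 0},
    {"x": 0.055, "y": 0, "z": 0, "wx": 0, "wy": 0, "wz": 0},
  ],
)

```text
clock: 14.78
position: [0.4531, 0.2782, 0.0754]
tool_rot: [-0.694, 1.568, -2.312]
force: [-0.3, 0.5, 0.0]
grip_width: 0.0557
```

No contact at that depth, which confirms the offset. Closing now.

Request:
servo_tool(
  targets=[
    {"x": 0, "y": 0, "z": 0, "wx": 0, "wy": 0, "wz": 0},
    {"x": 0, "y": 0, "z": 0, "wx": 0, "wy": 0, "wz": 0},
    {"x": 0, "y": 0, "z": 0, "wx": 0, "wy": 0, "wz": 0},
    {"x": 0, "y": 0, "z": 0, "wx": 0, "wy": 0, "wz": 0},
  ],
  grip=-1,
  squeeze=90,
)

```text
clock: 15.28
position: [0.4533, 0.2784, 0.0759]
tool_rot: [-0.57, 1.568, -2.188]
force: [-0.7, -1.3, 5.0]
grip_width: 0.0283
```

Request:
servo_tool(
  targets=[
    {"x": -0.04, "y": 0, "z": 0, "wx": 0, "wy": 0, "wz": 0},
    {"x": -0.12, "y": 0, "z": 0, "wx": 0, "wy": 0, "wz": 0},
    {"x": -0.2, "y": 0, "z": 0, "wx": 0, "wy": 0, "wz": 0},
    {"x": -0.28, "y": 0, "z": 0, "wx": 0, "wy": 0, "wz": 0},
    {"x": -0.35, "y": 0, "z": 0, "wx": 0, "wy": 0, "wz": 0},
    {"x": -0.38, "y": 0, "z": 0, "wx": 0, "wy": 0, "wz": 0},
    {"x": -0.38, "y": 0, "z": 0, "wx": 0, "wy": 0, "wz": 0},
  ],
)

```text
clock: 16.15
position: [0.4537, 0.2787, 0.2284]
tool_rot: [-0.256, 1.569, -1.874]
force: [0.6, -0.5, -3.5]
grip_width: 0.0283
```

```bash
cat >> h.py <<'E'
def pinfit2(name,tip=.063):
    """as pinfit, pin held 38 mm nearer the palm; tip at tool x"""
    s=bot.observe(); p,d,c=save(name); X=cloud(p,d,c); T=(X-s["position"])@RT(s); h=cv2.cvtColor(p,cv2.COLOR_RGB2HSV)
    A=T[(np.hypot(T[...,1],T[...,2])<.03)&(h[...,1]<60)&(X[...,2]>.1)&(d>.1)&(T[...,0]>-.036)]
    for lo in np.arange(-.035,.08,.006):
        q=A[(A[:,0]>=lo)&(A[:,0]<lo+.006)]
        if len(q)>4: print(round(lo+.003,3),len(q),"yc",((q[:,1].min()+q[:,1].max())/2).round(4),"w",np.ptp(q[:,1]).round(4),"zmin",q[:,2].min().round(4))
E
python3 - <<'E'
from h import *
s=bot.observe(); print(s["clock"],s["position"],s["force"],s["grip_width"]); pinfit2("w10")
E
```

```text
16.15 [0.45365087 0.27871803 0.22836716] [ 0.57242812 -0.51125328 -3.5000909 ] 0.028342206304554144
-0.032 33 yc -0.0001 w 0.031 zmin -0.0191
-0.026 911 yc 0.0003 w 0.038 zmin -0.0206
-0.02 57 yc 0.0007 w 0.035 zmin -0.0207
0.004 58 yc 0.0007 w 0.0159 zmin -0.0127
0.01 76 yc 0.0008 w 0.0189 zmin -0.0127
0.016 43 yc 0.001 w 0.0185 zmin -0.0126
0.022 25 yc 0.0 w 0.0142 zmin -0.0116
0.028 20 yc 0.0004 w 0.0109 zmin -0.0106
0.034 16 yc 0.0007 w 0.0105 zmin -0.0097
0.04 11 yc 0.0007 w 0.0077 zmin -0.0086
0.046 14 yc 0.0011 w 0.0071 zmin -0.0076
0.052 5 yc 0.0011 w 0.0041 zmin -0.0064
```

The second pin is now held well: opening 28.3 mm, axis straight, centred within about 1 mm. Next I'll carry it over to the right hole.

```bash
python3 - <<'E'
from h import *
E=[1,.006,-.008];B=[-.0191,.0006,-.0006]
gopin([.484,-.08455,.27],-.04,E,B)
E
```

```text
clock 16.2 collar now [0.454  0.2791 0.2466] dir [ 0.0047  0.0053 -1.    ] F [-0.3 -0.4 -3.4] M [ 0.01  0.04 -0.01] gw 0.0284
xyz [-0.0564  0.1175  0.905 ] w [-0.0012 -0.0009 -0.0007]
```

Request:
servo_tool(
  targets=[
    {"x": -0.06, "y": 0.01, "z": 0.05, "wx": 0, "wy": 0, "wz": 0},
    {"x": -0.08, "y": 0.02, "z": 0.15, "wx": 0, "wy": 0, "wz": 0},
    {"x": -0.08, "y": 0.04, "z": 0.27, "wx": 0, "wy": 0, "wz": 0},
    {"x": -0.08, "y": 0.05, "z": 0.39, "wx": 0, "wy": 0, "wz": 0},
    {"x": -0.08, "y": 0.07, "z": 0.51, "wx": 0, "wy": 0, "wz": 0},
    {"x": -0.08, "y": 0.08, "z": 0.63, "wx": 0, "wy": 0, "wz": 0},
    {"x": -0.07, "y": 0.1, "z": 0.74, "wx": 0, "wy": 0, "wz": 0},
    {"x": -0.06, "y": 0.11, "z": 0.84, "wx": -0.001, "wy": -0.001, "wz": -0.001},
    {"x": -0.056, "y": 0.117, "z": 0.905, "wx": -0.001, "wy": -0.001, "wz": -0.001},
    {"x": -0.056, "y": 0.117, "z": 0.905, "wx": -0.001, "wy": -0.001, "wz": -0.001},
    {"x": -0.056, "y": 0.117, "z": 0.905, "wx": -0.001, "wy": -0.001, "wz": -0.001},
  ],
)

```text
clock: 17.58
position: [0.4827, -0.0846, 0.2501]
tool_rot: [-0.834, 1.559, -2.445]
force: [0.2, 0.1, -3.2]
grip_width: 0.0281
```

```bash
python3 - <<'E'
from h import *
E=[1,.006,-.008];B=[-.0191,.0006,-.0006]
pinfit2("w11"); gopin([.484,-.08455,.185],-.04,E,B)
E
```

```text
-0.032 31 yc 0.0026 w 0.0329 zmin -0.0193
-0.026 913 yc 0.0005 w 0.0379 zmin -0.0209
-0.02 72 yc 0.0014 w 0.0366 zmin -0.0208
0.004 62 yc 0.0 w 0.0172 zmin -0.0129
0.01 76 yc 0.0003 w 0.0198 zmin -0.013
0.016 45 yc 0.0011 w 0.0199 zmin -0.0126
0.022 26 yc 0.0014 w 0.017 zmin -0.0116
0.028 25 yc 0.0008 w 0.0161 zmin -0.0106
0.034 20 yc 0.0003 w 0.0129 zmin -0.0097
0.04 15 yc 0.0011 w 0.0131 zmin -0.0087
0.046 13 yc 0.0011 w 0.0087 zmin -0.0076
0.052 9 yc -0.0005 w 0.0073 zmin -0.0067
0.058 8 yc 0.0011 w 0.0058 zmin -0.0055
clock 17.625 collar now [ 0.4837 -0.0836  0.2694] dir [-2.6e-03 -2.0e-04 -1.0e+00] F [-0.1  0.8 -3.3] M [0.03 0.02 0.07] gw 0.0281
xyz [0.211  0.0029 0.0005] w [0.     0.     0.0004]
```

Request:
servo_tool(
  targets=[
    {"x": 0.06, "y": 0.001, "z": 0, "wx": 0, "wy": 0, "wz": 0},
    {"x": 0.14, "y": 0.002, "z": 0, "wx": 0, "wy": 0, "wz": 0},
    {"x": 0.21, "y": 0.003, "z": 0, "wx": 0, "wy": 0, "wz": 0},
    {"x": 0.26, "y": 0.003, "z": 0.0005, "wx": 0, "wy": 0, "wz": 0},
    {"x": 0.3, "y": 0.003, "z": 0.0005, "wx": 0, "wy": 0, "wz": 0},
    {"x": 0.3, "y": 0.003, "z": 0.0005, "wx": 0, "wy": 0, "wz": 0},
  ],
)

```text
clock: 18.38
position: [0.4826, -0.085, 0.1296]
tool_rot: [-0.905, 1.558, -2.515]
force: [0.5, -0.2, -2.0]
grip_width: 0.0281
```

```bash
python3 - <<'E'
from h import *
E=[1,.006,-.008];B=[-.0191,.0006,-.0006]
gopin([.484,-.08455,.12],-.04,E,B)
E
```

```text
clock 18.375 collar now [ 0.4834 -0.0843  0.1487] dir [-4.e-03  3.e-04 -1.e+00] F [ 0.5 -0.2 -2. ] M [ 0.02  0.   -0.01] gw 0.0281
xyz [0.0718 0.0025 0.    ] w [ 0.0002 -0.      0.0006]
```

Request:
servo_tool(
  targets=[
    {"x": 0.025, "y": 0.001, "z": 0, "wx": 0, "wy": 0, "wz": 0},
    {"x": 0.05, "y": 0.002, "z": 0, "wx": 0, "wy": 0, "wz": 0.0005},
    {"x": 0.072, "y": 0.0025, "z": 0, "wx": 0, "wy": 0, "wz": 0.0005},
    {"x": 0.09, "y": 0.003, "z": 0, "wx": 0, "wy": 0, "wz": 0.0005},
    {"x": 0.105, "y": 0.003, "z": 0, "wx": 0, "wy": 0, "wz": 0.0005},
    {"x": 0.105, "y": 0.003, "z": 0, "wx": 0, "wy": 0, "wz": 0.0005},
  ],
)

```text
clock: 19.12
position: [0.4831, -0.0852, 0.0872]
tool_rot: [-0.779, 1.56, -2.388]
force: [-0.4, 1.9, -3.4]
grip_width: 0.0279
```

```bash
python3 - <<'E'
from h import *
E=[1,.006,-.008];B=[-.0191,.0006,-.0006]
gopin([.484,-.08455,.0915],-.04,E,B)
E
```

```text
clock 19.125 collar now [ 0.4839 -0.0845  0.1063] dir [-1.6e-03  4.0e-04 -1.0e+00] F [-0.4  1.9 -3.4] M [ 0.53  0.09 -0.01] gw 0.0279
xyz [ 0.037   0.0006 -0.0002] w [ 0.0002 -0.      0.0003]
```

Request:
servo_tool(
  targets=[
    {"x": 0.01, "y": 0.0003, "z": 0, "wx": 0, "wy": 0, "wz": 0},
    {"x": 0.02, "y": 0.0006, "z": 0, "wx": 0, "wy": 0, "wz": 0},
    {"x": 0.03, "y": 0.0006, "z": 0, "wx": 0, "wy": 0, "wz": 0},
    {"x": 0.037, "y": 0.0006, "z": 0, "wx": 0, "wy": 0, "wz": 0},
    {"x": 0.037, "y": 0.0006, "z": 0, "wx": 0, "wy": 0, "wz": 0},
  ],
)

```text
clock: 19.75
position: [0.4834, -0.0855, 0.0729]
tool_rot: [-0.706, 1.56, -2.316]
force: [-4.7, 0.9, 12.7]
grip_width: 0.0281
```

```bash
python3 - <<'E'
from h import *
E=[1,.006,-.008];B=[-.0191,.0006,-.0006]
gopin([.484,-.08455,.0905],-.04,E,B)
E
```

```text
clock 19.75 collar now [ 0.4842 -0.0848  0.092 ] dir [-1.1e-03 -3.0e-04 -1.0e+00] F [-4.7  0.9 12.7] M [ 0.43  0.93 -0.05] gw 0.0281
xyz [ 0.0037 -0.0004 -0.0006] w [0.0002 0.     0.0002]
```

The collar is seated at z = 0.092 with a 13 N reaction. I'll release, lift and check.

Request:
servo_tool(
  targets=[
    {"x": 0.003, "y": 0, "z": 0, "wx": 0, "wy": 0, "wz": 0},
    {"x": 0.003, "y": 0, "z": 0, "wx": 0, "wy": 0, "wz": 0},
  ],
)

```text
clock: 20.0
position: [0.4838, -0.0856, 0.0728]
tool_rot: [-0.574, 1.56, -2.183]
force: [-9.5, 1.8, 28.2]
grip_width: 0.0285
```

Request:
servo_tool(
  targets=[
    {"x": 0, "y": 0, "z": 0, "wx": 0, "wy": 0, "wz": 0},
    {"x": 0, "y": 0, "z": 0, "wx": 0, "wy": 0, "wz": 0},
    {"x": 0, "y": 0, "z": 0, "wx": 0, "wy": 0, "wz": 0},
  ],
  grip=0.25,
)

```text
clock: 20.38
position: [0.4838, -0.0857, 0.0727]
tool_rot: [-0.578, 1.56, -2.187]
force: [0.4, 0.7, 0.0]
grip_width: 0.0532
```

Request:
servo_tool(
  targets=[
    {"x": -0.07, "y": 0, "z": 0, "wx": 0, "wy": 0, "wz": 0},
    {"x": -0.18, "y": 0, "z": 0, "wx": 0, "wy": 0, "wz": 0},
    {"x": -0.3, "y": 0, "z": -0.05, "wx": 0, "wy": 0, "wz": 0},
    {"x": -0.4, "y": 0, "z": -0.15, "wx": 0, "wy": 0, "wz": 0},
    {"x": -0.45, "y": 0, "z": -0.28, "wx": 0, "wy": 0, "wz": 0},
    {"x": -0.45, "y": 0, "z": -0.28, "wx": 0, "wy": 0, "wz": 0},
    {"x": -0.45, "y": 0, "z": -0.28, "wx": 0, "wy": 0, "wz": 0},
  ],
)

```text
clock: 21.25
position: [0.4892, 0.0274, 0.2514]
tool_rot: [-0.58, 1.559, -2.189]
force: [0.1, -1.0, -0.7]
grip_width: 0.0531
```

```bash
python3 - <<'E'
from h import *
s=bot.observe(); print(s["clock"],s["position"]); p,d,c,X=cell("w12")
for x0,y0 in((.489,.036),(.484,-.085)):
  near=np.hypot(X[...,0]-x0,X[...,1]-y0)<.03
  for nm,z in(("collar",.1),("top",.144)):
    S=X[near&(abs(X[...,2]-z)<.005)]; (x,y),r=cv2.minEnclosingCircle((S[:,:2]*1000).astype(np.float32)); print(nm,len(S),np.median(S[:,2]).round(4),S[:,2].min().round(4),S[:,2].max().round(4),round(x,1),round(y,1),round(r,1))
cv2.imwrite("pics/w12c.png",p[...,::-1])
E
```

```text
21.25 [0.48921369 0.02735737 0.25137311]
base 486.4 -24.5 [229.5 130.3] 87.71
cover 486.9 -25.4 [180.8  94.3] 87.87
collar 284 0.1005 0.0954 0.1047 489.1 36.1 19.9
top 686 0.1445 0.1391 0.147 489.0 35.9 15.1
collar 297 0.1003 0.095 0.105 484.2 -83.6 20.0
top 509 0.1442 0.1391 0.146 484.3 -84.2 15.3
```

View pics/w12c.png

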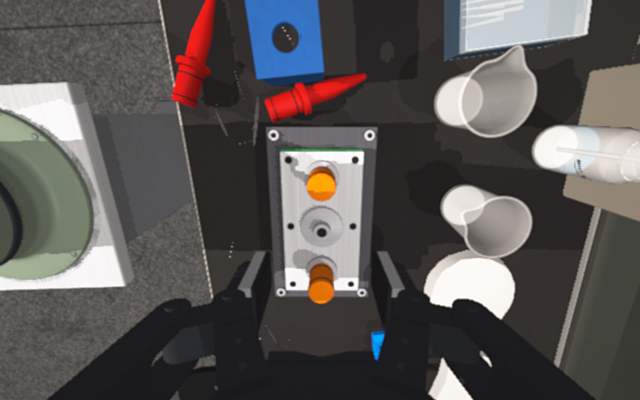

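Both pins stand home, at (321,180) and (321,280). Their collar tops are at 0.100 and grip tops at 0.144. The cover is aligned with the base to about 1 mm and 0.2°, and the beakers look undisturbed. Handing in.

```bash
python3 -c "
from h import *
print(bot.job_done(), bot.observe()['clock'])"
```

```text
the job is handed in; nothing more can be done
the job is handed in; nothing more can be done
```

Both orange drift pins are fully home, one in each hole stack, and the job was handed in at about 21 s of the 64 s allowed. `job_done` reports no verdict.

**Last checks:**
- **Pins:** both collar tops are at z of about 0.100 m and both grip tops at about 0.144 m, as expected for flush collars. Both stand upright, and the gripper is clear of everything.
- **Plates:** the cover is within about 1 mm and 0.2° of the base. I did not measure the spacer separately.
- **Bystanders:** the beakers look untouched in the last wrist view. The petri dish was out of that view, and the arm never went near it while low.

**What went wrong or disagreed:**
- **Short fingertips:** the wrist views show them ending about 36 mm behind the reported TCP. The first pin was therefore held only by its top rim and swung, so I had to correct its lean, but it still went home. The first try for the second pin slipped off; I regrasped it 38 mm deeper and it held firmly.
- **Red look-alikes:** they stood on their tips at first and had toppled by the first close view, before the arm went near them. I left them alone. One lies near the front edge of the worktop, but none had fallen off in any view I took.

I viewed 11 pictures, one over the budget of 10.

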